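# Flick the wing key round to set the boot stretcher to its size mark

### The job

Set the boot stretcher to the marked size: with the outside of the fingertips, push the wings of the brass key round clockwise (seen from above), stroke after stroke, until the black pointer line on the sliding heel block stands opposite the red marker. Push the wings gently without pinching them, and touch neither the heel block nor the marker. The stretcher is heavy and stays where it stands, never lifted or shoved along, and everything else on the bench stays as it lies; finish with the hand clear.

Things in the scene. Friction and masses are not known exactly. Their poses are not given: they have to be found in the camera images.
- stretcher: Boot stretcher standing loose on the bench, about 2.7 kg: dark cast sole plate 120 x 330 x 16 mm, y = -177 to +153 mm. Origin on the bench straight below the key's axis; x across, y along it towards the fixed beech toe form, z up. A green housing, 66 x 74 mm, top 68 mm above the bench, carries the key. Near the key nothing but the toe form rises above 75 mm.
- toe_face (a point): Top edge of the upright beech toe form's face towards the key: 44 mm from the key's axis on the stretcher's +y side, 115 mm above the bench, 84 mm wide. It leaves no room for a finger to go all the way round: keep a finger 60 degrees or more away from this direction as seen from the key's axis.
- key: Brass wing key on a vertical axis, z up. Origin on the axis at the wings' lower edge, 75 mm above the bench. Two flat wings along its +x and -x, 30 mm tall, 6 to 7.5 mm thick, reaching 40 mm from the axis; hub radius 7 mm. Light friction (0.05 N m), stays where left. One clockwise turn (from above) drives the heel block 18 mm away from the toe form; anticlockwise draws it back.
- wing_tip (a point): Upper outer corner of the +x wing of the key, 40 mm from the axis and 105 mm above the bench; the other wing is the same on the opposite side. The key has over 3 turns of travel; the marker is reached 1 to 2.4 turns clockwise from the start. Pushing the key with more than 18 N, or pinching it, is too rough.
- heel: Sliding beech heel block 70 x 46 x 44 mm that the key moves along the stretcher's -y by a rack inside; origin under its centre, 18 mm above the bench; its top is 62 mm above the bench. Not to be touched.
- pointer (a point): Outer face of the black pointer, 4 mm wide, on the heel block's +x side, 38 mm above the bench, 40 mm from the stretcher's middle line; a black line of the same width runs on across the block's top. Compare it with the marker along the stretcher's y axis.
- marker: Red plastic size marker, 18 x 10 x 16 mm (10 mm along the stretcher), standing on the white scale at the plate's +x edge; origin under its centre. It marks the place for the pointer: opposite means that the pointer is within the marker's 10 mm width. Not to be touched.
- insert: Loose red plastic heel insert, 55 x 50 x 18 mm, lying in front of the stretcher (on its -x side); origin under its middle.
- plug: Loose grey wooden toe plug, 36 mm diameter, 44 mm tall, standing behind the stretcher's toe end; origin under its centre.
- tree_a: Ash shoe tree with a coiled steel spring, 250 x 64 x 63 mm, lying along its x on the left of the bench; origin under its middle.
- tree_b: The other shoe tree of the pair, the same.
- jar: Squat stoneware jar of grey toe plugs, 110 mm diameter, 130 mm tall with plugs, at the back left; origin under its centre.
- brush: Loose hand brush lying along its x on the right of the bench; origin under its middle.
- tin: Closed round polish tin with a red lid, 75 mm diameter, 24 mm tall, at the back right; origin under its centre.

How it is judged:
On the way:
1. a fingertip pushes on the key (contact force between the fingers and key above 0.2 N), for 0.02 s.
At the end, for the whole second after the job is handed in: The pointer is within 5 mm of the marker's middle along the stretcher, the key is at rest, the stretcher stands flat within 30 mm of its first place and every other loose thing lies within 25 mm of where it was (y of pointer in the frame of marker between -0.005 and 0.005 m and angular speed of key below 0.15 rad/s and distance of stretcher from where it was at the start of the episode below 0.03 m and height (world z) of stretcher below 0.008 m and angle between stretcher's own z axis and vertical below 0.1 rad and distance of each of insert, plug, tree_a, tree_b, jar, brush, tin from where it was at the start of the episode below 0.025 m); the robot touches nothing.
It fails at once if the key is pinched or pushed harder than 18 N (contact force between the fingers and key above 18 N).
It fails at once if the robot pushes the heel block or the marker (contact force between any of the arm, the fingers and heel above 1.5 N or contact force between any of the arm, the fingers and marker above 1 N).
It fails at once if the stretcher is lifted or tipped (height (world z) of stretcher above 0.01 m or angle between stretcher's own z axis and vertical above 0.12 rad).
It fails at once if the stretcher is shoved more than 30 mm (distance of stretcher from where it was at the start of the episode above 0.03 m).
It fails at once if another thing on the bench is lifted or moved more than 25 mm (distance of any of insert, plug, tree_a, tree_b, jar, brush, tin from where it was at the start of the episode above 0.025 m or height (world z) of any of insert, plug, tree_a, tree_b, jar, brush, tin above 0.012 m).
It also fails if it takes over 72 s, if anything falls off the work surface, if the arm or the gripper's body presses on something with over 40 N, if the wrist force passes 120 N, or if a joint passes its speed limit or range.

### The arm

A 6-joint arm with a two-finger parallel gripper is mounted at the origin on the work surface. World frame = base frame: x ahead of the robot, y to its left, z up, the work surface at z = 0. Lengths are in m, angles in rad, forces in N, time in s.
With the tool pointing down it reaches from about 0.425 to 0.95 m from the base axis. Payload 14.7 kg.
Tool frame: the origin (TCP) lies at the very end of the fingers, on their centre line; the grasp point (between the pads) lies 19 mm behind it; x points along the fingers, y is the direction in which the jaws open and shut, and the axes are right-handed (so a half turn about x gives the same grasp; the last joint's range is limited). The gripper opens to 85 mm and grips with 20 to 120 N. Pads are 22 mm wide; open, the fingers measure 114 mm over their backs; the gripper's body (76 mm by 85 mm) begins 54 mm behind the grasp point. The pads swing forward as they close: fully open they stand 13 mm farther back than shut.
Start: joints at [1.286, 0.48, 1.596, -0, 1.065, -0.047], TCP at [0.153, 0.632, 0.231] pointing down, gripper open.
Joint ranges: [-2.75, 2.75], [-0.82, 2.05], [0.23, 2.67], [-1.56, 4.7], [0.09, 2.69], [-2.92, 2.92]. Speed limits (rad/s): [1.89, 1.89, 2.39, 3.01, 3.01, 3.01].

### API

Orientations are given as a rotation vector (axis times angle).
In Python, from rig import * gives the robot as it stands. The module is installed in compiled form; this text tells all that it offers.
- The arm moves only by the tool arm_command, never from a script. Its argument "deltas" is a list that holds one entry, the list of rows, each a list of 7 numbers: the turn, a rotation vector about the tool's x, y, z in units of 6 degrees (1.0 is 6 degrees), then the shift along the tool's x, y, z in units of 40 mm (1.0 is 40 mm), then the opening, from 0 (shut) to 1 (fully open). In form: [[[rx, ry, rz, x, y, z, jaw], ...]]. A call has 1 to 5 rows; each row shifts and turns the commanded pose from where the row before left it, along the tool's axes as they then stand; what a row does not reach is not made up. A row lasts 1/10 s, in which the tool goes at most 50 mm and 8.59 degrees, less where a joint would pass 70% of its speed; a pose out of reach is approached as far as the arm can. A call is refused whole if a number of a shift passes 1 or a number of a turn 1, either way. A call with a gripper value outside its range is refused whole. The fingers move at their own pace and stop on an object; "newtons" is the grip in N (left out, the last holds). Time passes only in rows, so rows that do not move let the fingers close. It gives the time, the measured TCP pose, the force and the opening at its end, in the units of the state.
- read_state(): the state, without advancing time (a new reading comes with each control period).
- get_image(name): name is "side" or "top"; returns a dict with "frame" (480x640x3 uint8, red, green, blue), "camera_matrix" (3x3 intrinsics, pixels), "k1" (the pictures are not rectified: a ray, as slopes to the right and down, at radius r is drawn at 1 + k1 r^2 times it, then the intrinsics apply), "world_to_cam" (4x4, takes a point from world to camera coordinates). Camera axes: x right, y up, looking along -z (the intrinsics and any distortion apply to the point x, -y, -z); pixel columns grow to the right and rows downward; lengths in m; the calibration is good to about 2 mm. A picture is of the moment at which its call begins. There is no depth.
- finish_job(): hands the job in, once; it reports no verdict.
The state is a dict: "clock": time; "joints": joint angles; "qvel": joint speeds; "tau": joint torques, N m; "eef_pos": TCP position; "eef_rot": TCP orientation; "contact_force": force on the tool from outside, world axes, zero at the start; "ft_torque": the same for the moment, N m; "width": opening from 0.0 (shut) to 1.0 (fully open).
Only numpy, scipy, OpenCV 4.12 (cv2) and the standard library are available. Lean on these libraries where they do the work, as an engineer would, in place of code of your own. Each camera call takes 0.05 s, during which the arm holds its last target.

## Working session

There is one attempt and no reset: what is moved stays moved. The work goes in short steps, Python scripts to look and compute and a tool call to move; the robot and the scene stay as the last step left them, time stands still between calls to the robot, and variables do not carry over. Pictures are saved under pics/ and viewed, and the job is handed in when it is done.

Besides the shell and the picture viewer there is one more tool, called after "Emit:" as name([rows], argument=value, ...), one row to a line, values as JSON. arm_command: Moves the arm, as the interface text tells. Its arguments: {"type":"object","properties":{"deltas":{"type":"array","items":{"type":"array","items":{"type":"array","items":{"type":"number"}}}},"newtons":{"type":"number"}},"required":["deltas"]}

```bash
mkdir -p pics; ls; cat > h.py <<'E'
from rig import *
import numpy as np, cv2
from scipy.spatial.transform import Rotation as R
def save(name,fn):
    d=get_image(name); cv2.imwrite('pics/'+fn,d['frame'][:,:,::-1]); return d
def ray(d,u,v):
    K=np.array(d['camera_matrix']);W=np.array(d['world_to_cam'])
    p=cv2.undistortPoints(np.array([[[u,v]]],float),K,np.array([d['k1'],0,0,0.]))[0,0]
    # note drawn = r(1+k1 r^2): same as opencv
    c=np.array([p[0],-p[1],-1.]); Rw=W[:3,:3]
    return -Rw.T@W[:3,3], Rw.T@c
def onz(d,u,v,z):
    o,r=ray(d,u,v); return o+r*(z-o[2])/r[2]
def proj(d,P):
    K=np.array(d['camera_matrix']);W=np.array(d['world_to_cam'])
    c=W[:3,:3]@np.array(P)+W[:3,3]; x=c[0]/-c[2];y=-c[1]/-c[2]
    s=1+d['k1']*(x*x+y*y); return K[0,0]*x*s+K[0,2],K[1,1]*y*s+K[1,2]
E
python3 - <<'E'
from h import *
for n in('top','side'):
    d=save(n,n+'0.png'); print(n,d['k1'],np.array(d['camera_matrix']).round(1).tolist(),ray(d,320,240))
print(read_state())
E
```

```text
pics
top -0.03294623367931672 [[553.0, 0.0, 316.9], [0.0, 553.0, 248.5], [0.0, 0.0, 1.0]] (array([0.23121516, 0.07262595, 1.67010308]), array([ 0.20645719, -0.00525335, -0.9785786 ]))
side -0.07850629076860305 [[572.6, 0.0, 309.9], [0.0, 572.6, 238.3], [0.0, 0.0, 1.0]] (array([-0.07928726, -0.64570712,  1.03826049]), array([ 0.48645982,  0.53560964, -0.6905049 ]))
{'clock': 0.1, 'joints': array([ 1.28638626e+00,  4.80767098e-01,  1.59679358e+00, -2.50951662e-06,
        1.06511943e+00, -4.65722101e-02]), 'qvel': array([-0.00042011, -0.00226457, -0.00085783, -0.00189748,  0.0002065 ,
       -0.00120509]), 'tau': array([ 1.31836827e-03, -9.52275968e+01, -4.31035745e+01, -3.60586882e-04,
        5.46961659e-03,  6.47992601e-05]), 'eef_pos': array([0.15300125, 0.63135953, 0.23074433]), 'eef_rot': array([ 0.18587712,  1.5628965 , -0.18756582]), 'contact_force': array([ 0.37552028,  0.43155146, -0.20893261]), 'ft_torque': array([-0.01943391, -0.04610826, -0.00363151]), 'width': 0.9989977545223322}
```

View pics/top0.png

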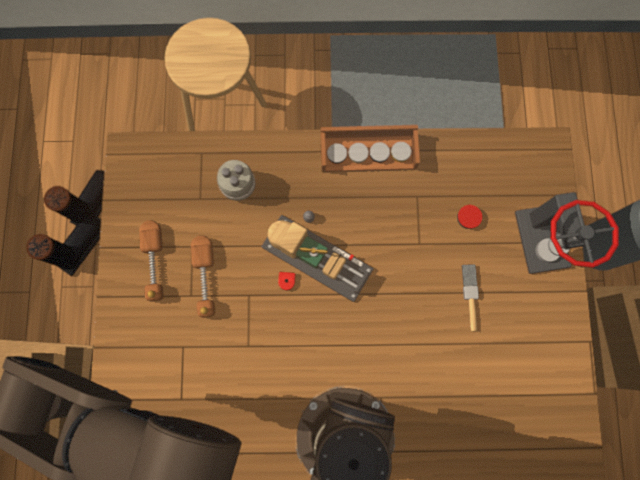

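View pics/side0.png

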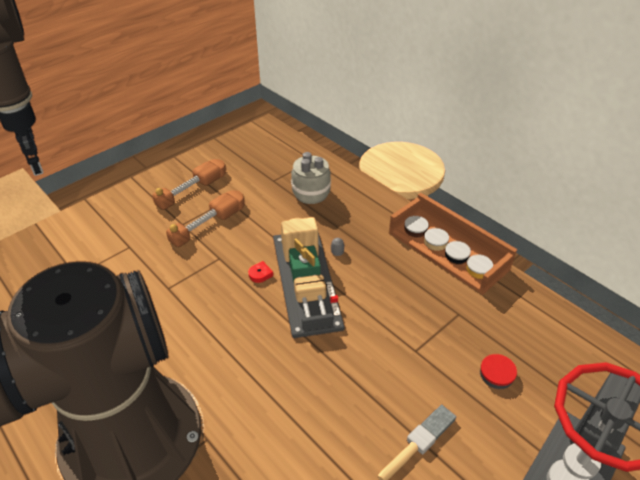

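The top view shows the stretcher running from the toe at about (285,235) to the heel end at (355,280), with the key near (315,252) and the marker near (345,257). I'll zoom in on both views.

```bash
python3 - <<'E'
from h import *
a=cv2.imread('pics/top0.png')[205:305,255:385]; b=cv2.imread('pics/side0.png')[205:345,240:370]
cv2.imwrite('pics/topz.png',cv2.resize(a,None,fx=6,fy=6,interpolation=cv2.INTER_CUBIC)); cv2.imwrite('pics/sidez.png',cv2.resize(b,None,fx=4.2,fy=4.2,interpolation=cv2.INTER_CUBIC))
E
```

```text
(no output)
```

View pics/topz.png

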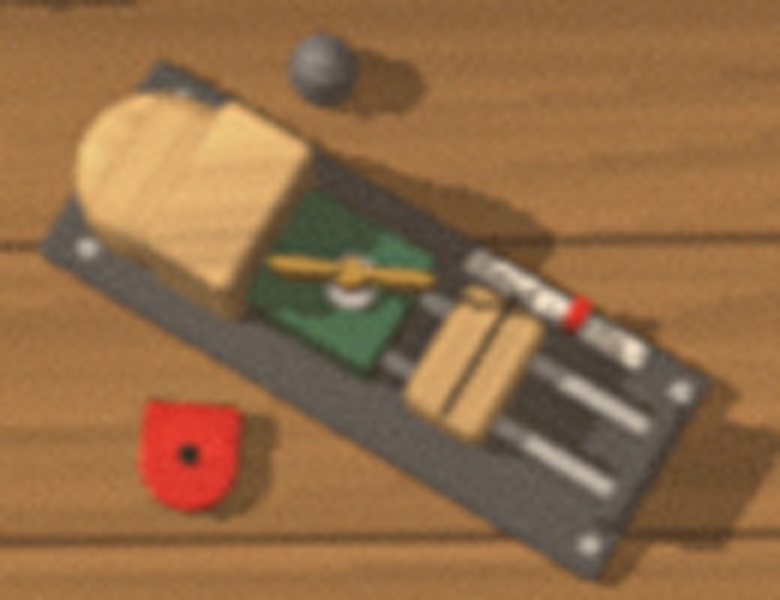

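View pics/sidez.png

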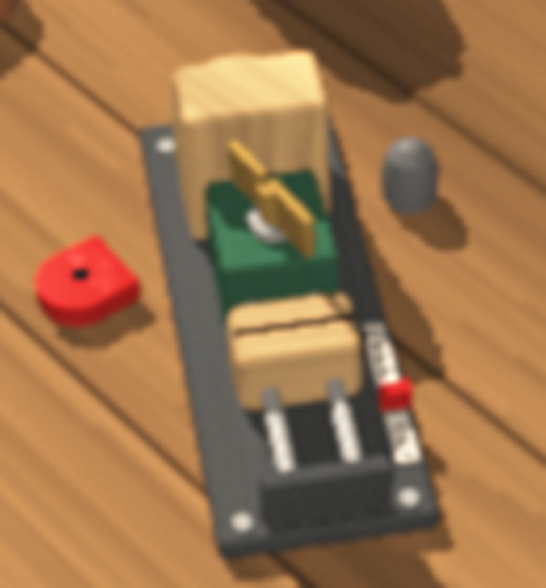

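```bash
cat >> h.py <<'E'
def tz(x,y): return (x+.5)/6-.5+255,(y+.5)/6-.5+205
def sz(x,y): return (x+.5)/4.2-.5+240,(y+.5)/4.2-.5+205
E
python3 - <<'E'
from h import *
t=get_image('top');s=get_image('side')
f=lambda p,z:onz(t,*tz(*p),z)[:2]
g=lambda p,z:onz(s,*sz(*p),z)[:2]
hr,hl,tl,tr=[f(p,.016) for p in((708,380),(597,578),(40,250),(160,60))]
print('plate',hr,hl,tl,tr,'w',np.linalg.norm(hr-hl),np.linalg.norm(tl-tr),'l',np.linalg.norm(hr-tr),np.linalg.norm(hl-tl))
ydir=((tr+tl)-(hr+hl));ydir/=np.linalg.norm(ydir);xd=np.array([ydir[1],-ydir[0]])
mid=(hr+hl+tl+tr)/4; org=mid+ydir*0.012
print('yaw of y',np.degrees(np.arctan2(ydir[1],ydir[0])),'org',org,'x',xd)
a,b=f((268,262),.105),f((433,278),.105)
print('key top view',(a+b)/2,np.linalg.norm(a-b), f((352,270),.105))
a2,b2=g((237,143),.105),g((312,222),.105)   # side rough
print('key side',(a2+b2)/2,np.linalg.norm(a2-b2),a2,b2,'top',a,b)
loc=lambda p:((p-org)@xd,(p-org)@ydir)
print('plateside',g((437,515),.016),g((225,550),.016),g((143,132),.016))
print('tips loc',loc(a),loc(b))
print('marker',loc(f((578,313),.032)),loc(g((396,388),.032)))
print('ptr line',loc(f((507,312),.062)),loc(f((447,410),.062)),loc(g((352,310),.062)),loc(g((240,330),.062)))
print('plug',loc(f((320,60),.044)),'ins',loc(f((190,455),.018)))
M=R.from_rotvec(read_state()['eef_rot']).as_matrix();print(M.round(3))
E
```

```text
plate [ 0.49187715 -0.09429855] [ 0.39264166 -0.03585375] [0.56293896 0.24326859] [0.66182405 0.18227049] w 0.11516717219268015 0.11618531705796198 l 0.32461112203808123 0.32697163926896067
yaw of y 58.52128669516056 org [0.53358664 0.08408071] x [ 0.85283423 -0.52218175]
key top view [0.53344225 0.08478533] 0.07967103493988227 [0.53343096 0.08404269]
key side [0.53417148 0.08236979] 0.07581024406531109 [0.53945736 0.11990455] [0.52888561 0.04483504] top [0.53784672 0.12437661] [0.52903777 0.04519406]
plateside [ 0.48983548 -0.09678281] [ 0.39152258 -0.03847042] [0.56183129 0.23995309]
tips loc (np.float64(-0.01740863912748021), np.float64(0.0365902632932323)) (np.float64(0.016426467841170415), np.float64(-0.035539199097748476))
marker (np.float64(0.05076434985631869), np.float64(-0.10095724343672828)) (np.float64(0.050919051898771384), np.float64(-0.09959510537278307))
ptr line (np.float64(0.027770374116900344), np.float64(-0.07189034293972751)) (np.float64(-0.02931580706712191), np.float64(-0.07129362093483249)) (np.float64(0.033035389006356754), np.float64(-0.06508560451831401)) (np.float64(-0.029784346181690055), np.float64(-0.06801477746061595))
plug (np.float64(0.09420809281503394), np.float64(0.07578710152483521)) ins (np.float64(-0.10886389399339882), np.float64(0.030536723606470445))
[[-0.     0.236  0.972]
 [-0.001  0.972 -0.236]
 [-1.    -0.001 -0.   ]]
```

```bash
python3 - <<'E'
from h import *
st=read_state();M=R.from_rotvec(st['eef_rot']).as_matrix();p=st['eef_pos']
T=np.array([.5579,.0588,.15]);D=(T-p)/18
for k in range(18):
    d=M.T@D/.04; print(k,d.round(2)); M=M@R.from_rotvec([np.radians(6),0,0]).as_matrix()
print(M.round(3))
E
```

```text
0 [ 0.11 -0.64  0.73]
1 [ 0.11 -0.56  0.8 ]
2 [ 0.11 -0.47  0.85]
3 [ 0.11 -0.38  0.9 ]
4 [ 0.11 -0.29  0.93]
5 [ 0.11 -0.19  0.96]
6 [ 0.11 -0.09  0.97]
7 [0.11 0.02 0.97]
8 [0.11 0.12 0.97]
9 [0.11 0.22 0.95]
10 [0.11 0.32 0.92]
11 [0.11 0.41 0.88]
12 [0.11 0.5  0.84]
13 [0.11 0.58 0.78]
14 [0.11 0.66 0.71]
15 [0.11 0.73 0.64]
16 [0.11 0.8  0.56]
17 [0.11 0.85 0.47]
[[-0.     0.851 -0.524]
 [-0.001 -0.524 -0.851]
 [-1.     0.     0.001]]
```

Emit:
arm_command([
  [[1,0,0,0,-0.64,0.73,0],[1,0,0,0,-0.56,0.8,0],[1,0,0,0,-0.47,0.85,0],[1,0,0,0,-0.38,0.9,0],[1,0,0,0,-0.29,0.93,0]],
], newtons=20)

```text
clock: 0.7
eef_pos: [0.2662, 0.4714, 0.2312]
eef_rot: [0.598, 1.487, -0.599]
contact_force: [-0.0, 0.4, -0.1]
width: 0.145
```

Emit:
arm_command([
  [[1,0,0,0,-0.19,0.96,0],[1,0,0,0,-0.09,0.97,0],[1,0,0,0,0.02,0.97,0],[1,0,0,0,0.12,0.97,0],[1,0,0,0,0.22,0.95,0]],
])

```text
clock: 1.2
eef_pos: [0.3791, 0.3122, 0.2314]
eef_rot: [0.999, 1.329, -0.999]
contact_force: [1.3, 0.6, 0.2]
width: -0.001
```

Emit:
arm_command([
  [[1,0,0,0,0.32,0.92,0],[1,0,0,0,0.41,0.88,0],[1,0,0,0,0.5,0.84,0],[1,0,0,0,0.58,0.78,0],[1,0,0,0,0.66,0.71,0]],
])

```text
clock: 1.7
eef_pos: [0.4915, 0.1533, 0.2313]
eef_rot: [1.385, 1.085, -1.385]
contact_force: [0.7, 1.2, 0.1]
width: -0.002
```

Emit:
arm_command([
  [[1,0,0,0,0.73,0.64,0],[1,0,0,0,0.8,0.56,0],[1,0,0,0,0.85,0.47,0],[0,0,0,0,0,0,0]],
])

```text
clock: 2.1
eef_pos: [0.5607, 0.0561, 0.2312]
eef_rot: [1.608, 0.889, -1.607]
contact_force: [-0.3, 1.3, 0.4]
width: -0.003
```

```bash
cat >> h.py <<'E'
ORG=np.array([.5336,.0843]); YD=np.array([np.cos(np.radians(58.5)),np.sin(np.radians(58.5))]); XD=np.array([YD[1],-YD[0]])
def tcp():
    st=read_state();M=R.from_rotvec(st['eef_rot']).as_matrix();p=st['eef_pos']-np.r_[ORG,0]
    return st,M,np.array([p[:2]@XD,p[:2]@YD,st['eef_pos'][2]])
def go(pts):
    "tool-frame deltas in 40mm units to visit local points, no turn"
    st,M,l=tcp();c=st['eef_pos']
    for q in pts:
        w=np.r_[ORG+q[0]*XD+q[1]*YD,q[2]]; print((M.T@(w-c)/.04).round(2).tolist()); c=w
E
python3 - <<'E'
from h import *
st,M,l=tcp();print(st['clock'],l,M.round(3).tolist(),st['joints'],st['contact_force'],st['width'])
d=save('side','s1.png');a=cv2.imread('pics/s1.png')[165:345,230:400];cv2.imwrite('pics/s1z.png',cv2.resize(a,None,fx=3.3,fy=3.3,interpolation=cv2.INTER_CUBIC))
print((M[:2,1]@XD,M[:2,1]@YD), proj(d,st['eef_pos']))
go([(.034,-.009,.15),(.034,-.009,.115),(.034,-.009,.085)])
E
```

```text
2.1 [ 0.03787351 -0.00985906  0.23117903] [[0.001, 0.848, -0.53], [-0.001, -0.53, -0.848], [-1.0, 0.002, -0.0]] [ 4.64631596e-02  3.59221338e-01  1.79866952e+00 -9.70515188e-04
  9.82350978e-01  6.05865574e-01] [-0.33735527  1.34030971  0.43772299] -0.002519524950695201
(np.float64(0.9999574930468722), np.float64(-0.009085489303540254)) (np.float64(320.7856602704422), np.float64(206.92730766972744))
[2.03, -0.04, -0.01]
[0.87, -0.0, -0.0]
[0.75, -0.0, -0.0]
```

View pics/s1z.png

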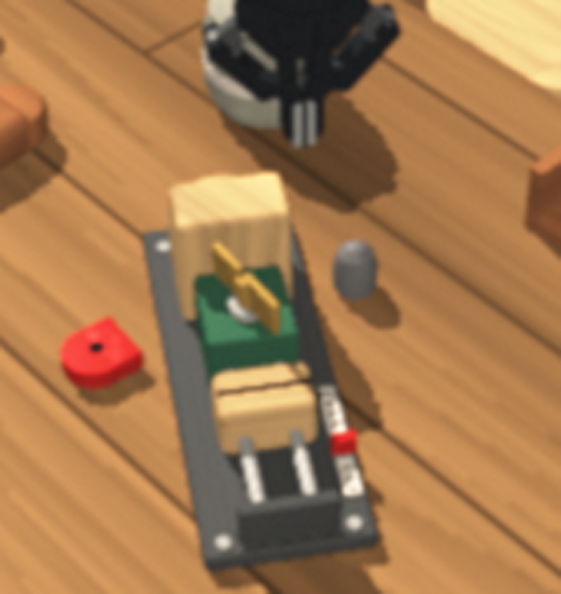

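The fingers are shut and clear. Their tip is at about (303,140) in the zoomed picture, which matches the projected TCP. I'll lower it ahead of the heel-side wing.

Emit:
arm_command([
  [[0,0,0,1,-0.1,-0.02,0],[0,0,0,1,0,0,0],[0,0,0,0.9,0,0,0],[0,0,0,0.75,0,0,0],[0,0,0,0,0,0,0]],
])

```text
clock: 2.65
eef_pos: [0.5522, 0.0629, 0.0821]
eef_rot: [1.598, 0.9, -1.608]
contact_force: [0.7, -0.3, 0.9]
width: -0.005
```

```bash
python3 - <<'E'
from h import *
st,M,l=tcp();print(st['clock'],l,st['contact_force'])
d=save('side','s2.png');a=cv2.imread('pics/s2.png')[165:345,230:400];cv2.imwrite('pics/s2z.png',cv2.resize(a,None,fx=3.3,fy=3.3,interpolation=cv2.INTER_CUBIC))
go([(.035*np.cos(t),.035*np.sin(t),.085) for t in np.radians(np.arange(-20,-206,-7.5))])
E
```

```text
2.65 [ 0.02705951 -0.00856707  0.08209658] [ 0.68325529 -0.25691365  0.91879523]
[-0.02, 0.12, 0.1]
[0.0, -0.05, 0.1]
[0.0, -0.06, 0.1]
[0.0, -0.07, 0.09]
[0.0, -0.08, 0.08]
[0.0, -0.09, 0.07]
[0.0, -0.1, 0.06]
[0.0, -0.11, 0.04]
[0.0, -0.11, 0.03]
[0.0, -0.11, 0.01]
[0.0, -0.11, -0.0]
[0.0, -0.11, -0.02]
[0.0, -0.11, -0.03]
[0.0, -0.1, -0.05]
[0.0, -0.1, -0.06]
[0.0, -0.09, -0.07]
[0.0, -0.08, -0.08]
[0.0, -0.07, -0.09]
[-0.0, -0.06, -0.1]
[-0.0, -0.04, -0.11]
[-0.0, -0.03, -0.11]
[-0.0, -0.01, -0.11]
[-0.0, 0.0, -0.11]
[-0.0, 0.02, -0.11]
[-0.0, 0.03, -0.11]
```

View pics/s2z.png

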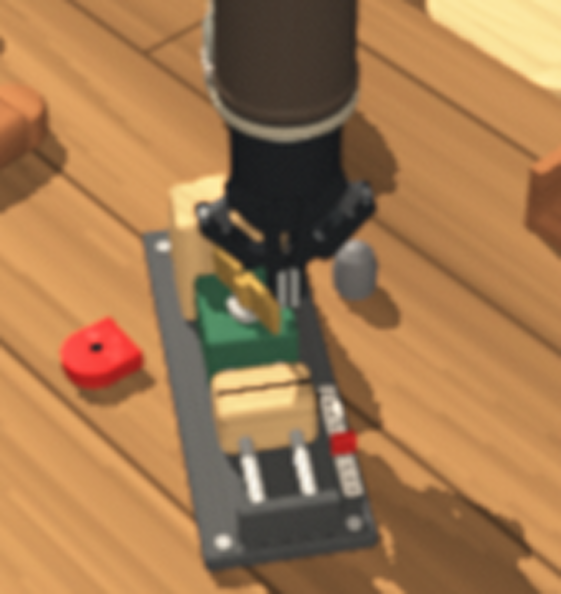

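Emit:
arm_command([
  [[0,0,0,0,0,0,0]],
])

```text
clock: 2.8
eef_pos: [0.5557, 0.0628, 0.0865]
eef_rot: [1.603, 0.896, -1.602]
contact_force: [0.8, 0.1, 0.5]
width: -0.001
```

```bash
python3 - <<'E'
from h import *
st,M,l=tcp();print(st['clock'],l,st['contact_force'],M.round(3).tolist(),st['qvel'].round(3))
E
```

```text
2.8 [ 0.0300982  -0.00678404  0.08652573] [0.84321322 0.06906528 0.49135928] [[0.001, 0.852, -0.524], [0.0, -0.524, -0.852], [-1.0, 0.001, -0.001]] [-0.002 -0.019 -0.01  -0.    -0.003  0.002]
```

Emit:
arm_command([
  [[0,0,0,0,0.07,0.13,0],[0,0,0,0,-0.05,0.1,0],[0,0,0,0,-0.06,0.1,0],[0,0,0,0,-0.07,0.09,0],[0,0,0,0,-0.08,0.08,0]],
])

```text
clock: 3.3
eef_pos: [0.5382, 0.049, 0.0857]
eef_rot: [1.604, 0.895, -1.602]
contact_force: [1.7, -0.1, -0.5]
width: 0.002
```

```bash
python3 - <<'E'
from h import *
st,M,l=tcp();print(st['clock'],l,st['contact_force'],np.degrees(np.arctan2(l[1],l[0])),np.hypot(*l[:2]))
d=save('side','s3.png');a=cv2.imread('pics/s3.png')[165:345,230:400];cv2.imwrite('pics/s3z.png',cv2.resize(a,None,fx=3.3,fy=3.3,interpolation=cv2.INTER_CUBIC))
E
```

```text
3.3 [ 0.02236578 -0.02765863  0.08565657] [ 1.65392712 -0.12449615 -0.53262628] -51.03973194017813 0.035570037219599664
```

View pics/s3z.png

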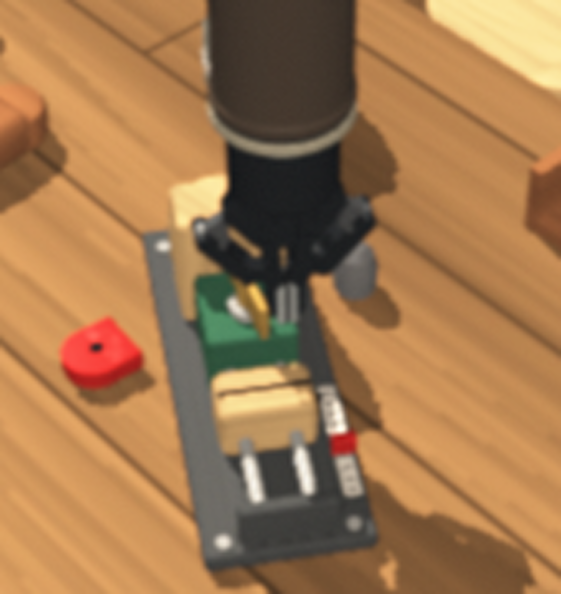

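The wing has turned clockwise under light contact. I'll continue along the arc.

Emit:
arm_command([
  [[0,0,0,0,-0.09,0.07,0],[0,0,0,0,-0.1,0.05,0],[0,0,0,0,-0.11,0.04,0],[0,0,0,0,-0.11,0.03,0],[0,0,0,0,-0.11,0.01,0]],
])

```text
clock: 3.85
eef_pos: [0.516, 0.0534, 0.0853]
eef_rot: [1.603, 0.895, -1.603]
contact_force: [2.0, -0.9, 0.5]
width: -0.002
```

Emit:
arm_command([
  [[0,0,0,0,-0.11,0,0],[0,0,0,0,-0.11,-0.02,0],[0,0,0,0,-0.11,-0.03,0],[0,0,0,0,-0.1,-0.05,0],[0,0,0,0,-0.1,-0.06,0]],
])

```text
clock: 4.35
eef_pos: [0.5014, 0.0703, 0.0853]
eef_rot: [1.603, 0.896, -1.603]
contact_force: [0.9, -2.0, 0.2]
width: 0.001
```

```bash
cat > look.py <<'E'
from h import *
import sys
st,M,l=tcp();print(st['clock'],l,st['contact_force'],np.degrees(np.arctan2(l[1],l[0])),np.hypot(*l[:2]))
n=sys.argv[1]
if n!='-':
    d=save('side',n+'.png');a=cv2.imread('pics/'+n+'.png')[165:345,230:400];cv2.imwrite('pics/'+n+'z.png',cv2.resize(a,None,fx=3.3,fy=3.3,interpolation=cv2.INTER_CUBIC))
E
python3 look.py s4
```

```text
4.35 [-0.02011669 -0.02878588  0.08527136] [ 0.93354969 -2.02450664  0.18855267] -124.94734562470147 0.03511848561567855
```

View pics/s4z.png

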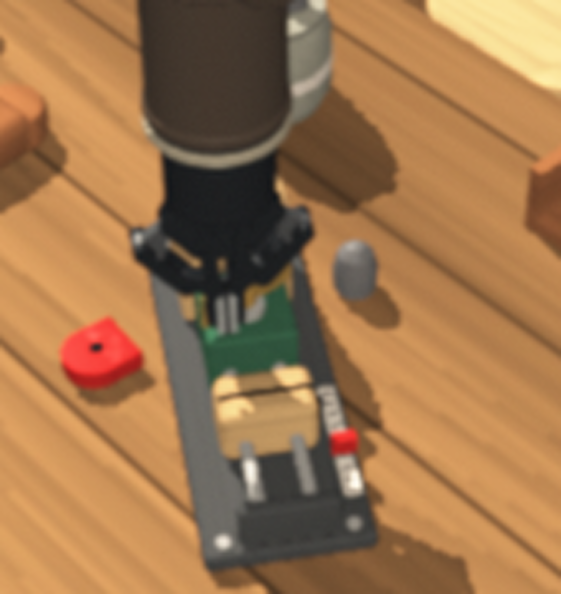

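Emit:
arm_command([
  [[0,0,0,0,-0.09,-0.07,0],[0,0,0,0,-0.08,-0.08,0],[0,0,0,0,-0.07,-0.09,0],[0,0,0,0,-0.06,-0.1,0],[0,0,0,0,-0.04,-0.11,0]],
])

```text
clock: 4.9
eef_pos: [0.4994, 0.0928, 0.0853]
eef_rot: [1.603, 0.896, -1.603]
contact_force: [-0.3, -2.7, 0.7]
width: -0.004
```

Emit:
arm_command([
  [[0,0,0,0,-0.03,-0.11,0],[0,0,0,0,-0.01,-0.11,0],[0,0,0,0,0.01,-0.11,0],[0,0,0,0,0.02,-0.11,0],[0,0,0,0,0.03,-0.1,0]],
])

```text
clock: 5.4
eef_pos: [0.5117, 0.1106, 0.0852]
eef_rot: [1.603, 0.896, -1.603]
contact_force: [-2.2, -2.1, -0.1]
width: -0.001
```

```bash
python3 look.py s5
```

```text
5.4 [-0.03242199  0.01097842  0.08523442] [-2.15825488 -2.11176547 -0.14701607] 161.2933704276812 0.03423026275192373
```

View pics/s5z.png

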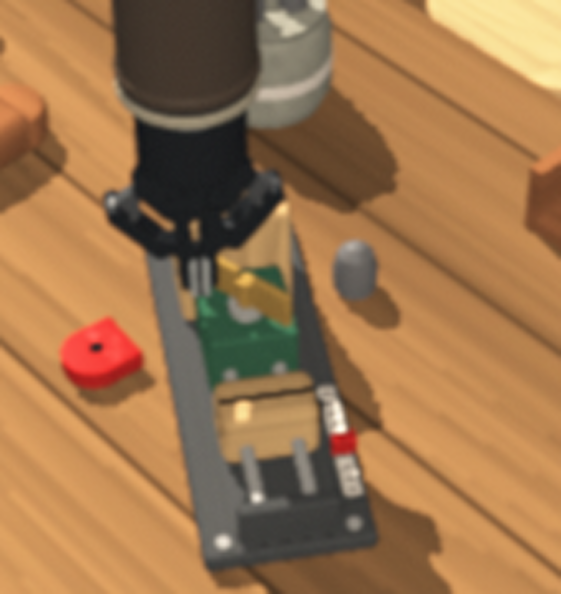

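Emit:
arm_command([
  [[0,0,0,0,-0.03,0.08,0],[0,0,0,-0.65,0,0,0],[0,0,0,-0.65,0,0,0],[0,0,0,0,0.57,0,0],[0,0,0,0,0.57,0,0]],
])

```text
clock: 5.95
eef_pos: [0.5485, 0.0842, 0.1385]
eef_rot: [1.604, 0.895, -1.601]
contact_force: [0.4, 0.5, -0.4]
width: -0.001
```

Emit:
arm_command([
  [[0,0,0,0,0.57,0.03,0],[0,0,0,0,0,0,0]],
])

```text
clock: 6.15
eef_pos: [0.5688, 0.07, 0.1376]
eef_rot: [1.606, 0.893, -1.602]
contact_force: [0.3, -0.4, 0.3]
width: 0.002
```

```bash
python3 look.py s6; python3 - <<'E'
from h import *
t=save('top','t6.png');a=cv2.imread('pics/t6.png')[205:305,255:385];cv2.imwrite('pics/t6z.png',cv2.resize(a,None,fx=6,fy=6,interpolation=cv2.INTER_CUBIC))
E
```

```text
6.15 [0.03748395 0.00615259 0.1375538 ] [ 0.2799353  -0.40605723  0.28701214] 9.321366378851856 0.03798553327333462
```

View pics/s6z.png

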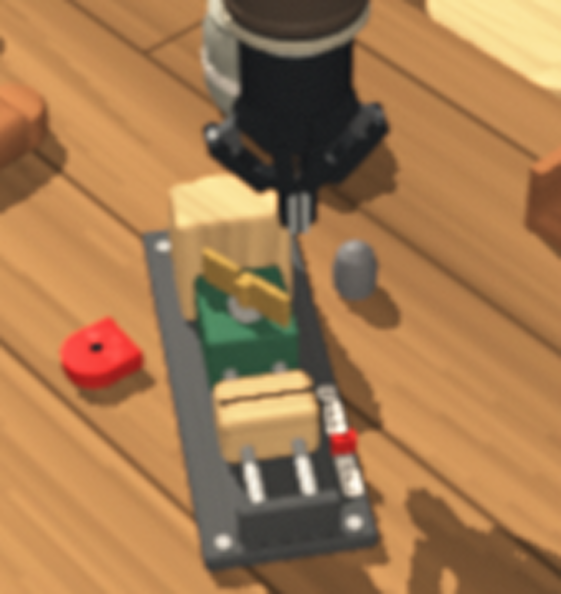

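View pics/t6z.png

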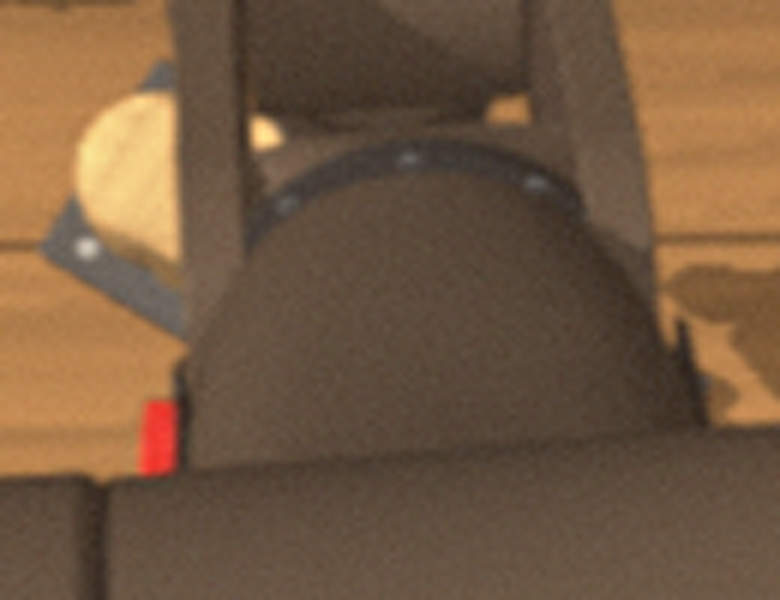

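The side view shows the free wing tip at about (290,300), the block line running from (220,402) to (307,382), and the marker at (343,441). Next I'll measure them.

```bash
cat > meas.py <<'E'
from h import *
import sys
def m(tip,l1,l2,mk=(343,441)):
    s=get_image('side')
    q=lambda p,z:onz(s,(p[0]+.5)/3.3-.5+230,(p[1]+.5)/3.3-.5+165,z)[:2]-ORG
    L=lambda p:(p@XD*1e3,p@YD*1e3)
    if tip: t=L(q(tip,.105)); print('tip',t,np.hypot(*t),np.degrees(np.arctan2(t[1],t[0])))
    print('line',L(q(l1,.062)),L(q(l2,.062)),'marker top mid',L(q(mk,.032)))
E
python3 - <<'E'
from meas import *
m((291,294),(220,402),(307,381),(343,438))
m((277,300),(220,391),(307,368),(343,438))
E
```

```text
tip (np.float64(27.667553408728008), np.float64(-25.96211246464386)) 37.941070033034556 -43.1785892494419
line (np.float64(-32.25393772700663), np.float64(-77.9409967621395)) (np.float64(30.469115187205638), np.float64(-70.07021491941872)) marker top mid (np.float64(50.114098486952244), np.float64(-100.75528877373537))
tip (np.float64(17.01044512702314), np.float64(-29.9047235715658)) 34.4041819450954 -60.36785696628876
line (np.float64(-30.628381527994296), np.float64(-67.8636662675211)) (np.float64(32.83150995140731), np.float64(-57.97902344420772)) marker top mid (np.float64(50.114098486952244), np.float64(-100.75528877373537))
```

Emit:
arm_command([
  [[0,0,0,0.65,-0.05,0,0],[0,0,0,0.65,0,0,0],[0,0,0,0,0,0,0]],
])

```text
clock: 6.65
eef_pos: [0.5621, 0.0727, 0.0829]
eef_rot: [1.599, 0.898, -1.607]
contact_force: [-0.3, -0.0, -0.5]
width: 0.006
```

```bash
python3 look.py -
```

```text
6.65 [0.03031742 0.00500373 0.082867  ] [-0.30881076 -0.04753505 -0.49772826] 9.371871897750731 0.03072756169550252
```

Emit:
arm_command([
  [[0,0,0,0,0.05,0.13,0],[0,0,0,0,-0.01,0.15,0],[0,0,0,0,-0.04,0.15,0],[0,0,0,0,-0.06,0.14,0],[0,0,0,0,-0.09,0.12,0]],
])

```text
clock: 7.15
eef_pos: [0.5453, 0.0516, 0.086]
eef_rot: [1.604, 0.894, -1.602]
contact_force: [0.9, 0.5, 0.8]
width: -0.0
```

```bash
python3 look.py -
```

```text
7.15 [ 0.0270593  -0.02174151  0.08596722] [0.92993465 0.52111709 0.75012041] -38.781050990487174 0.03471165768228701
```

Emit:
arm_command([
  [[0,0,0,0,-0.11,0.11,0],[0,0,0,0,-0.12,0.09,0],[0,0,0,0,-0.14,0.06,0],[0,0,0,0,-0.15,0.04,0],[0,0,0,0,-0.15,0.01,0]],
])

```text
clock: 7.65
eef_pos: [0.5152, 0.0557, 0.0852]
eef_rot: [1.603, 0.896, -1.603]
contact_force: [1.6, -0.9, 0.3]
width: -0.0
```

Emit:
arm_command([
  [[0,0,0,0,-0.15,-0.01,0],[0,0,0,0,-0.15,-0.04,0],[0,0,0,0,-0.14,-0.06,0],[0,0,0,0,-0.12,-0.09,0],[0,0,0,0,-0.11,-0.11,0]],
])

```text
clock: 8.15
eef_pos: [0.4993, 0.0807, 0.0853]
eef_rot: [1.603, 0.896, -1.603]
contact_force: [1.0, -1.5, -0.0]
width: 0.0
```

```bash
python3 look.py -
```

```text
8.15 [-0.02739741 -0.02102995  0.0852522 ] [ 1.0310805  -1.50756624 -0.01383191] -142.49055794591425 0.034538050351607806
```

Emit:
arm_command([
  [[0,0,0,0,-0.09,-0.12,0],[0,0,0,0,-0.06,-0.14,0],[0,0,0,0,-0.04,-0.15,0],[0,0,0,0,-0.01,-0.15,0],[0,0,0,0,0.01,-0.15,0]],
])

```text
clock: 8.65
eef_pos: [0.508, 0.1088, 0.0852]
eef_rot: [1.603, 0.896, -1.603]
contact_force: [-1.2, -2.4, -0.2]
width: -0.001
```

Emit:
arm_command([
  [[0,0,0,0,0.03,-0.1,0],[0,0,0,0,-0.03,0.08,0],[0,0,0,-0.65,0,0,0],[0,0,0,-0.65,0,0,0],[0,0,0,0,0.57,0,0]],
])

```text
clock: 9.15
eef_pos: [0.5277, 0.0977, 0.14]
eef_rot: [1.604, 0.895, -1.6]
contact_force: [0.5, 0.9, -0.2]
width: 0.001
```

Emit:
arm_command([
  [[0,0,0,0,0.57,0,0],[0,0,0,0,0.57,0.03,0],[0,0,0,0,0,0,0],[0,0,0,0,0,0,0]],
])

```text
clock: 9.55
eef_pos: [0.5657, 0.0718, 0.1371]
eef_rot: [1.603, 0.895, -1.604]
contact_force: [-0.2, 0.6, -0.3]
width: -0.001
```

```bash
python3 look.py s7
```

```text
9.55 [0.03391391 0.00609384 0.13705989] [-0.18493942  0.61692172 -0.33700107] 10.186523168288334 0.03445704572144681
```

View pics/s7z.png

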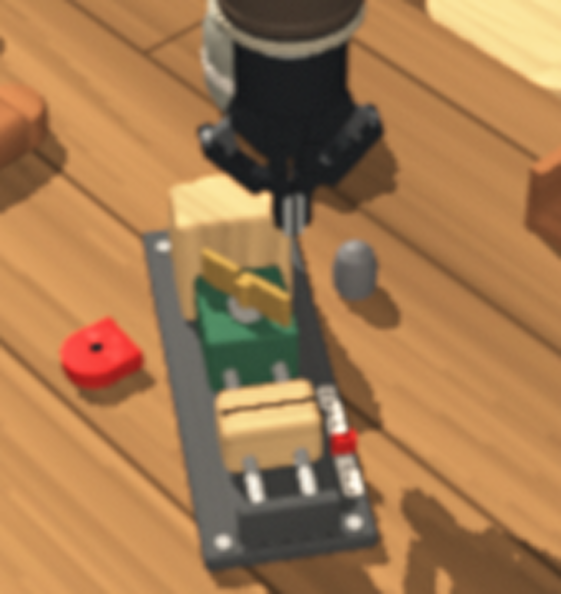

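The wing tip is again at about (290,300), so the key has made another half turn. The line now runs from about (222,412) to (312,392). I'll find the line and marker numerically.

```bash
cat > ptr.py <<'E'
from h import *
import sys
def run(fn,view='side',eps=0):
    d=get_image(view); im=cv2.imread('pics/'+fn); g=cv2.cvtColor(im,cv2.COLOR_BGR2GRAY).astype(float)
    # sample along stretcher y on the block top at several x; the dark line = minimum
    out=[]
    for x in(-22,-15,-8,0,8,15,22):
        ys=np.arange(-125,-55,.5); uv=[proj(d,np.r_[ORG+x/1e3*XD+y/1e3*YD,.062]) for y in ys]
        v=cv2.remap(g.astype(np.float32),np.float32([[a for a,b in uv]]),np.float32([[b for a,b in uv]]),cv2.INTER_CUBIC)[0]
        # local dip: value minus mean of neighbours 8mm off
        k=16; sc=np.array([min(v[i-k],v[i+k])-v[i] if k<=i<len(v)-k else -1e9 for i in range(len(v))])
        i=sc.argmax(); w=np.clip(sc[i-8:i+9],0,None); out.append((x,round((ys[i-8:i+9]*w).sum()/w.sum(),1),round(sc[i])))
    print('line',out)
    b,gg,r=[im[:,:,i].astype(int) for i in range(3)]
    mk=((r>150)&(gg<70)&(b<70)).astype(np.uint8); n,_,S,C=cv2.connectedComponentsWithStats(mk)
    for i in range(1,n):
        if S[i,4]>5:
            p=onz(d,*C[i],.027)[:2]-ORG; x,y=p@XD*1e3,p@YD*1e3
            if abs(x-50)<30 and -150<y<-50: print('marker comp',S[i],C[i].round(1),'local',round(x,1),round(y,1))
E
python3 - <<'E'
from ptr import run
for f in('side0','s6','s7'): print(f); run(f+'.png')
print('top0'); run('top0.png','top')
E
```

```text
side0
line [(-22, np.float64(-69.7), 95), (-15, np.float64(-69.5), 95), (-8, np.float64(-69.6), 91), (0, np.float64(-69.8), 97), (8, np.float64(-69.6), 88), (15, np.float64(-70.2), 94), (22, np.float64(-69.5), 50)]
marker comp [331 295   7   7  36] [334.3 298.3] local 52.2 -99.7
s6
line [(-22, np.float64(-77.9), 98), (-15, np.float64(-77.6), 91), (-8, np.float64(-78.3), 98), (0, np.float64(-77.6), 88), (8, np.float64(-78.4), 96), (15, np.float64(-77.5), 86), (22, np.float64(-78.3), 89)]
marker comp [330 295   8   8  41] [334.  298.7] local 51.3 -100.7
s7
line [(-22, np.float64(-86.4), 95), (-15, np.float64(-86.7), 92), (-8, np.float64(-87.1), 100), (0, np.float64(-86.7), 89), (8, np.float64(-87.2), 97), (15, np.float64(-86.7), 85), (22, np.float64(-87.5), 92)]
marker comp [331 295   7   8  40] [334.2 298.8] local 51.5 -100.9
top0
line [(-22, np.float64(-70.8), 69), (-15, np.float64(-70.9), 66), (-8, np.float64(-71.0), 60), (0, np.float64(-71.2), 68), (8, np.float64(-71.1), 60), (15, np.float64(-71.1), 67), (22, np.float64(-71.7), 56)]
marker comp [349 255   5   4  11] [351.1 256.6] local 52.4 -101.2
```

The line has moved 8.1 mm and then 8.9 mm, as expected. About 13.7 mm remains, or roughly 272°, so I'll make a third full stroke.

Emit:
arm_command([
  [[0,0,0,0.65,0,0,0],[0,0,0,0.65,0.02,0,0],[0,0,0,0,0,0,0],[0,0,0,0,0,0,0]],
])

```text
clock: 10.2
eef_pos: [0.5663, 0.0719, 0.0855]
eef_rot: [1.602, 0.896, -1.604]
contact_force: [0.5, -0.4, 1.0]
width: 0.0
```

Emit:
arm_command([
  [[0,0,0,0,0.01,0.15,0],[0,0,0,0,-0.01,0.15,0],[0,0,0,0,-0.04,0.15,0],[0,0,0,0,-0.06,0.14,0],[0,0,0,0,-0.09,0.12,0]],
])

```text
clock: 10.7
eef_pos: [0.5453, 0.0511, 0.0857]
eef_rot: [1.604, 0.895, -1.602]
contact_force: [2.1, 0.8, 0.0]
width: -0.001
```

```bash
python3 look.py -
```

```text
10.7 [ 0.02731065 -0.02220833  0.08570093] [2.09374799 0.80295101 0.04350083] -39.11713987543034 0.03520058946579152
```

Emit:
arm_command([
  [[0,0,0,0,-0.11,0.11,0],[0,0,0,0,-0.12,0.09,0],[0,0,0,0,-0.14,0.06,0],[0,0,0,0,-0.15,0.04,0],[0,0,0,0,-0.15,0.01,0]],
])

```text
clock: 11.2
eef_pos: [0.5154, 0.0552, 0.0853]
eef_rot: [1.603, 0.895, -1.603]
contact_force: [1.7, -0.6, 0.2]
width: -0.004
```

Emit:
arm_command([
  [[0,0,0,0,-0.15,-0.01,0],[0,0,0,0,-0.15,-0.04,0],[0,0,0,0,-0.14,-0.06,0],[0,0,0,0,-0.12,-0.09,0],[0,0,0,0,-0.11,-0.11,0]],
])

```text
clock: 11.7
eef_pos: [0.4994, 0.0801, 0.0853]
eef_rot: [1.603, 0.896, -1.603]
contact_force: [0.9, -1.7, -0.1]
width: -0.003
```

Emit:
arm_command([
  [[0,0,0,0,-0.09,-0.12,0],[0,0,0,0,-0.06,-0.14,0],[0,0,0,0,-0.04,-0.15,0],[0,0,0,0,-0.01,-0.15,0],[0,0,0,0,0.01,-0.15,0]],
])

```text
clock: 12.2
eef_pos: [0.5082, 0.1083, 0.0852]
eef_rot: [1.603, 0.896, -1.603]
contact_force: [-0.6, -2.6, -0.1]
width: 0.004
```

Emit:
arm_command([
  [[0,0,0,0,0.03,-0.1,0],[0,0,0,0,-0.03,0.08,0],[0,0,0,-0.65,0,0,0],[0,0,0,-0.65,0,0,0],[0,0,0,0,0.57,0,0]],
])

```text
clock: 12.7
eef_pos: [0.5278, 0.0972, 0.14]
eef_rot: [1.604, 0.895, -1.6]
contact_force: [0.2, -0.3, -0.2]
width: 0.001
```

Emit:
arm_command([
  [[0,0,0,0,0.57,0,0],[0,0,0,0,0.57,0.03,0],[0,0,0,0,0,0,0],[0,0,0,0,0,0,0]],
])

```text
clock: 13.1
eef_pos: [0.5659, 0.0712, 0.1371]
eef_rot: [1.603, 0.895, -1.604]
contact_force: [-1.0, -0.5, -0.1]
width: -0.003
```

```bash
python3 look.py s8; python3 -c "
from ptr import run
run('s8.png')"
```

```text
13.1 [0.03434617 0.00570706 0.13707566] [-0.96222939 -0.52561319 -0.06773976] 9.434237261199037 0.034817089769875645
line [(-22, np.float64(-95.2), 91), (-15, np.float64(-95.9), 101), (-8, np.float64(-95.6), 96), (0, np.float64(-95.9), 95), (8, np.float64(-95.6), 92), (15, np.float64(-95.8), 89), (22, np.float64(-96.3), 94)]
marker comp [330 295   8   8  43] [334.  298.6] local 51.3 -100.4
```

View pics/s8z.png

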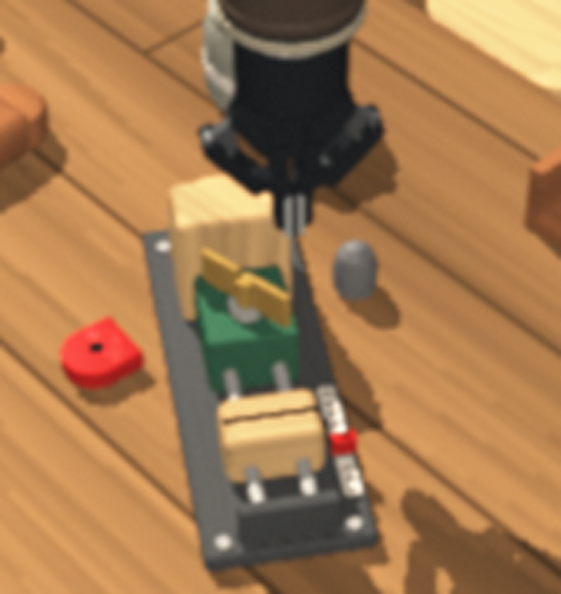

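Emit:
arm_command([
  [[0,0,0,0.65,0,0,0],[0,0,0,0.65,0.02,0,0],[0,0,0,0,0,0,0],[0,0,0,0,0,0,0]],
])

```text
clock: 13.6
eef_pos: [0.5662, 0.0715, 0.0855]
eef_rot: [1.602, 0.896, -1.604]
contact_force: [0.3, -0.2, 0.5]
width: 0.004
```

Emit:
arm_command([
  [[0,0,0,0,0.01,0.15,0],[0,0,0,0,-0.01,0.15,0],[0,0,0,0,-0.04,0.15,0],[0,0,0,0,-0.06,0.14,0],[0,0,0,0,-0.09,0.12,0]],
])

```text
clock: 14.1
eef_pos: [0.5454, 0.0505, 0.0857]
eef_rot: [1.604, 0.895, -1.602]
contact_force: [2.3, 1.0, 0.1]
width: 0.001
```

Emit:
arm_command([
  [[0,0,0,0,-0.11,0.11,0],[0,0,0,0,-0.12,0.09,0],[0,0,0,0,-0.14,0.06,0],[0,0,0,0,-0.15,0.04,0],[0,0,0,0,-0.15,0.01,0]],
])

```text
clock: 14.6
eef_pos: [0.5156, 0.0546, 0.0853]
eef_rot: [1.603, 0.895, -1.603]
contact_force: [1.8, -0.6, -0.5]
width: 0.001
```

Emit:
arm_command([
  [[0,0,0,0,-0.1,-0.01,0],[0,0,0,0,-0.05,0,0],[0,0,0,0,0,0,0]],
])

```text
clock: 14.9
eef_pos: [0.5109, 0.0582, 0.0852]
eef_rot: [1.602, 0.896, -1.603]
contact_force: [0.1, -0.5, 0.2]
width: -0.003
```

```bash
python3 look.py s9; python3 -c "
from ptr import run
run('s9.png')"
```

```text
14.9 [-0.00572825 -0.03412391  0.08524588] [ 0.13611188 -0.47081929  0.19901726] -99.52917886692451 0.034601361515705156
line [(-22, np.float64(-100.2), 96), (-15, np.float64(-99.3), 90), (-8, np.float64(-100.6), 54), (0, np.float64(-99.7), 73), (8, np.float64(-100.1), 67), (15, np.float64(-99.5), 64), (22, np.float64(-99.9), 68)]
marker comp [330 295   8   7  40] [334.1 298.6] local 51.4 -100.6
```

View pics/s9z.png

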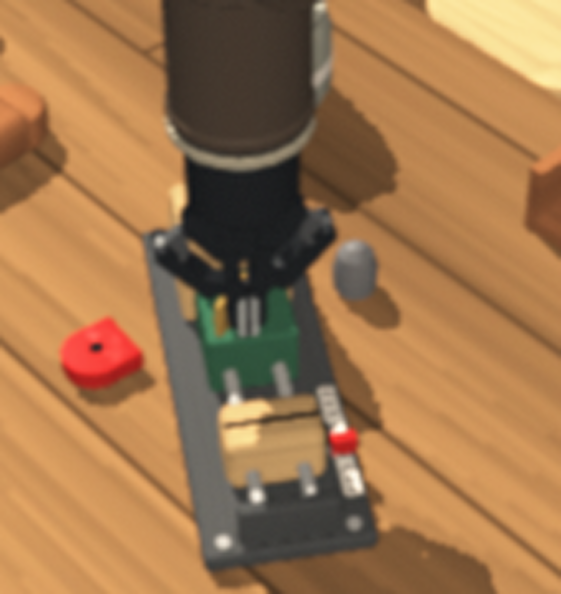

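The line is at -99.8 and the marker at about -100.6. I'll back off, lift, and clear the arm for a look from above.

Emit:
arm_command([
  [[0,0,0,0,0.12,0.02,0],[0,0,0,-0.7,0,0,0],[0,0,0,-1,0,0,0],[0,0,0,-1,0,0,0],[0,0,0,-1,0,0,0]],
])

```text
clock: 15.5
eef_pos: [0.5149, 0.0544, 0.2349]
eef_rot: [1.603, 0.895, -1.604]
contact_force: [1.4, -0.9, -0.4]
width: 0.005
```

Emit:
arm_command([
  [[-1,0,0,0,-0.85,-0.47,0],[-1,0,0,0,-0.8,-0.56,0],[-1,0,0,0,-0.73,-0.64,0],[-1,0,0,0,-0.66,-0.71,0],[-1,0,0,0,-0.58,-0.78,0]],
])

```text
clock: 16.0
eef_pos: [0.4193, 0.2253, 0.2335]
eef_rot: [1.227, 1.197, -1.227]
contact_force: [-0.1, -0.3, 0.5]
width: -0.0
```

Emit:
arm_command([
  [[-1,0,0,0,-0.5,-0.84,0],[-1,0,0,0,-0.41,-0.88,0],[-1,0,0,0,-0.32,-0.92,0],[-1,0,0,0,-0.22,-0.95,0],[-1,0,0,0,-0.12,-0.97,0]],
])

```text
clock: 16.5
eef_pos: [0.3236, 0.3956, 0.2334]
eef_rot: [0.834, 1.405, -0.834]
contact_force: [0.3, -0.5, -0.1]
width: -0.002
```

Emit:
arm_command([
  [[-1,0,0,0,0,-0.97,0],[0,0,0,0,0,0,0],[0,0,0,0,0,0,0]],
])

```text
clock: 16.8
eef_pos: [0.3056, 0.4288, 0.2331]
eef_rot: [0.756, 1.435, -0.757]
contact_force: [-0.0, -0.3, -0.2]
width: -0.001
```

```bash
python3 look.py s10; python3 - <<'E'
from ptr import *
run('s10.png'); t=save('top','t10.png'); run('t10.png','top')
a=cv2.imread('pics/t10.png')[205:305,255:385];cv2.imwrite('pics/t10z.png',cv2.resize(a,None,fx=6,fy=6,interpolation=cv2.INTER_CUBIC))
E
```

```text
16.8 [-0.37443087  0.17456575  0.23306555] [-0.04430989 -0.32236428 -0.18378595] 155.0043029415712 0.4131242884039682
line [(-22, np.float64(-100.2), 96), (-15, np.float64(-99.4), 94), (-8, np.float64(-100.1), 91), (0, np.float64(-99.5), 92), (8, np.float64(-100.3), 90), (15, np.float64(-99.7), 92), (22, np.float64(-100.0), 91)]
marker comp [330 295   8   7  41] [334.  298.5] local 51.3 -100.0
line [(-22, np.float64(-101.1), 79), (-15, np.float64(-101.2), 71), (-8, np.float64(-101.1), 68), (0, np.float64(-101.4), 72), (8, np.float64(-101.5), 69), (15, np.float64(-101.0), 65), (22, np.float64(-101.3), 63)]
marker comp [349 255   5   5  11] [351.1 256.9] local 51.7 -101.6
```

View pics/t10z.png

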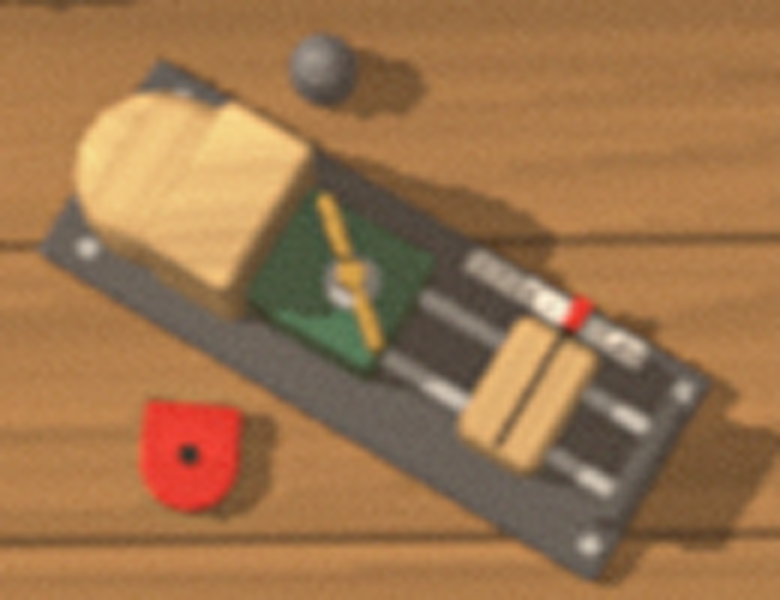

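View pics/s10.png

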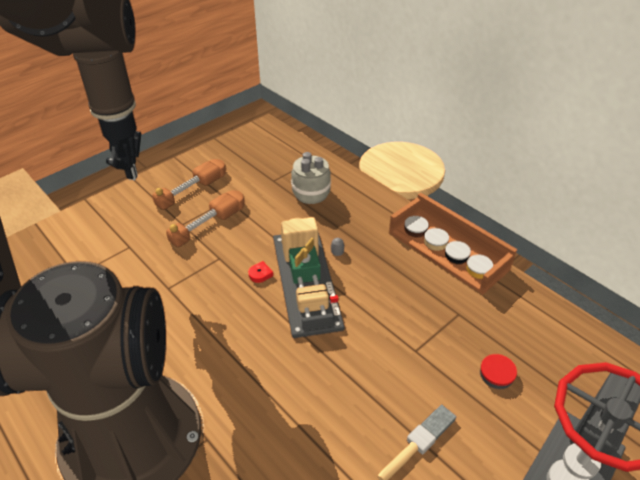

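From above, the black line on the block, from (500,440) to (568,332), runs straight to the red marker at (578,313). The two views agree to within 0.5 mm. The stretcher, insert and plug have not moved, and the arm is clear.

```bash
python3 -c "
from rig import *
print(finish_job())"
```

```text
the job is handed in; nothing more can be done
None
```

The boot stretcher is set to the marked size and the job is handed in; it reported no verdict. I used the shut fingertips as a peg and pushed the key's wings clockwise in four strokes, lifting over the key each time to come back. That was about 1.7 turns.

- **Pointer and marker:** both views put the pointer line within about 0.5 mm of the marker's middle. The side view gave -99.9 mm for the line and -100.0 mm for the marker; the top view gave -101.2 mm and -101.6 mm. The two views differ by about 1.5 mm in absolute position, but they agree on the offset.
- **Force:** the wrist readings at the end of each move stayed at about 3 N or less.
- **Scene:** the stretcher and the other loose things looked unmoved, judged by eye in the final pictures and not measured. The arm finished well clear at about 17 s.

No check failed. The only deviation was the tool landing a few millimetres short while it settled after two of the lowering moves. I corrected for that before contact, and it touched nothing.

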